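# Slide the shelf board into its notches

### The job

Push the plywood board along the runners of the wooden frame, away from the frame end it stands at, until you feel it drop into the notches and it lies flat with its top flush with the two side cheeks. Push it with the fingertips without lifting it or tipping it up, then take the hand away. Leave the other things on the table where they are.

Things in the scene. Friction and masses are not known exactly. Their poses are not given: they have to be found in the camera images.
- runner_frame: Fixed wooden frame, 350x134 mm, open at both ends; origin at the centre of its underside on the table. Its x runs along it in the direction the board must be slid, z up. 10 mm plywood base, upright 10 mm cheeks along both long sides (inner faces at y -57 and +57 mm), dark runners between them.
- cheek_top (a point): middle of the top of the frame's left cheek (frame y +62 mm), 36 mm above the table; the other cheek is as high. The dropped-in board's top is flush with these.
- runner_channel (a point): floor of the 40 mm wide channel between the runners, mid-frame, 10 mm above the table. The runner tops on either side are 18 mm above the table. Each runner has an outer and an inner lane, each with one notch 18 mm long, 8 mm deep. The notches lie elsewhere along the frame each time: the dropped-in board's origin is then at frame x 30 to 70 mm, y 0.
- shelf_board: Loose plywood board, 140 mm long (its x, along the frame), 110 wide, 18 thick, 0.2 to 0.4 kg. Origin at the centre of the plank's underside, x in the slide direction, z up. Origin height above the table: 24 mm while it slides (top at 42, 6 mm proud of the cheeks), 18 mm once dropped in (top at 36). It starts 80 to 130 mm short of the notches.
- front_foot (a point): underside of the board's front left foot. Four feet, 12 mm long, 6 mm high: front pair at board x 55, y -47 and +47 mm over the outer lanes, rear pair at x -55, y -29 and +29 over the inner lanes, so all four drop at once and none meets a notch before.
- push_end (a point): centre of the board's rear end face (upright, 110 mm wide, 18 high), where to push towards the board's +x, near the middle (2 mm play to each cheek). It slides with 1 to 3 N; pushed at 30 to 80 mm/s it drops in by its own weight and then stands firm against a push of 15 N.
- oak_offcut: Bystander, to be left alone: small dark oak offcut, 32x82x22 mm, origin at the centre of its underside.
- steel_block: Bystander, to be left alone: small steel gauge block, 30x50x20 mm, origin at the centre of its underside.
- rail_piece: Bystander, to be left alone: beech rail end with a tenon, 45x138x45 mm, origin at the centre of its underside.
- wax_tin: Bystander, to be left alone: round blue tin, 70x70x34 mm, origin at the centre of its underside.
- tape_roll: Bystander, to be left alone: roll of yellow tape, 99x99x25 mm, origin at the centre of its underside.

How it is judged (in metres and radians):
On the way, in this order (a step that is already met when the one before it is completed fails the run):
1. the board is slid at least 40 mm along the runners, still riding on its feet (distance of shelf_board from where it was at the start of the episode above 0.04 m and z of shelf_board in the frame of runner_frame above 0.0215 m), for 0.05 s.
2. the board has dropped into the notches (z of shelf_board in the frame of runner_frame between 0.016 and 0.02 m and angle between shelf_board's own z axis and vertical below 0.02 rad and angle between the x axis of shelf_board and the x axis of runner_frame, either way round below 0.05 rad and x of shelf_board in the frame of runner_frame between 0.024 and 0.076 m), for 0.2 s.
At the end, for the whole second after the job is handed in: The board lies in the notches: its underside 16 to 20 mm above the table (nominal 18), level within 0.02 rad, in line with the frame within 0.05 rad, its origin at frame x 24 to 76 mm, at rest (all of step 2 and linear speed of shelf_board below 0.01 m/s); the robot touches nothing.
It fails at once if the board is lifted more than 6 mm off the runners (z of shelf_board in the frame of runner_frame above 0.03 m).
It fails at once if the board is tipped up by more than 0.12 rad (angle between shelf_board's own z axis and vertical above 0.12 rad).
It fails at once if one of the other listed things is moved more than 15 mm (distance of any of oak_offcut, steel_block, rail_piece, wax_tin, tape_roll from where it was at the start of the episode above 0.015 m).
It also fails if it takes over 38 s, if anything falls off the work surface, if the arm or the gripper's body presses on something with over 40 N, if the wrist force passes 120 N, or if a joint passes its speed limit or range.

### The arm

A 6-joint arm with a two-finger parallel gripper is mounted at the origin on a cart in front of the work surface, level with it; the furniture and walls round the work are solid. World frame = base frame: x ahead of the robot, y to its left, z up, the work surface at z = 0. Lengths are in mm, angles in rad, forces in N, time in s.
With the tool pointing down it reaches from about 275 to 750 mm from the base axis. Payload 10.2 kg.
Tool frame: the origin (TCP) lies midway between the tips of the shut fingers; the grasp point (between the pads) lies 19 mm behind it; z points along the fingers, y is the line along which they close (so a half turn about z gives the same grasp; the last joint's range is limited). The gripper opens to 88 mm and grips with 3 to 60 N. Pads are 18 mm wide; open, the fingers measure 123 mm over their backs; the gripper's body (75 mm by 187 mm) begins 45 mm behind the grasp point.
Start: joints at [-1.434, 0.313, 1.498, -0, 1.331, -0.223], TCP at [184.833, -491.394, 238.72] pointing down, gripper open.
Joint ranges: [-2.94, 2.94], [-0.97, 2.17], [0.19, 2.56], [-1.23, 4.37], [0.02, 3.11], [-2.88, 2.88]. Speed limits (rad/s): [2.39, 2.39, 3.01, 3.14, 3.14, 3.14].

### API

Orientations are given as a rotation vector (axis times angle).
In Python, from cell import get_state, cams, order gives the robot as it stands.
- The arm moves only by the shell command python3 -m pendant 'ROWS' [OPENING]. ROWS is JSON, a list of rows, each an object of numbers: "x", "y", "z": the shift along the tool's x, y, z in units of 30 mm (1.0 is 30 mm); "rx", "ry", "rz": the turn, a rotation vector about the tool's x, y, z in rad. In form: [{"x": .., "y": .., "z": .., "rx": .., "ry": .., "rz": ..}, ...]. A call has 1 to 5 rows; each row shifts and turns the commanded pose from where the row before left it, along the tool's axes as they then stand; what a row does not reach is not made up. A row lasts 1/12 s, in which the tool goes at most 41.7 mm and 7.16 degrees, less where a joint would pass 70% of its speed; a pose out of reach is approached as far as the arm can. A call is refused whole if a number of a shift passes 1 or a number of a turn 0.125, either way. A call with a gripper value outside its range is refused whole. OPENING is the opening, from -1 (shut) to 1 (fully open), set as the call begins (- or left out, the last holds). The fingers move at their own pace and stop on an object; the grip force is fixed at half the most. Time passes only in rows, so rows that do not move let the fingers close. It gives the time, the measured TCP pose, the force, the opening and the grip force at its end, in the units of the state.
- get_state(): the state, without advancing time (a new reading comes with each control period).
- cams.read_camera(name): name is "side" or "top"; returns a dict with "color" (420x560x3 uint8, red, green, blue), "camera_matrix" (3x3 intrinsics, pixels), "R" (3x3) and "t" (3): a world point X has camera coordinates R X + t. Camera axes: x right, y down, z forward; pixel columns grow to the right and rows downward; lengths in mm; the calibration is good to about 2 mm. A picture is of the moment at which its call begins. There is no depth.
- order.sign_off(): hands the job in; it is judged then, once.
The state is a dict: "time": time; "qpos": joint angles; "joint_velocities": joint speeds; "joint_efforts": joint torques, N m; "eef_pos": TCP position; "ee_rot": TCP orientation; "ft_force": force on the tool from outside, world axes, zero at the start; "torque": the same for the moment, N m; "opening": opening from 0.0 (shut) to 1.0 (fully open); "finger_force": force on a finger pad.
Only numpy, scipy, OpenCV 4.12 (cv2) and the standard library are available. Lean on these libraries where they do the work, as an engineer would, in place of code of your own. Each camera call takes 0.05 s, during which the arm holds its last target. There are 200 camera calls.

## Working session

There is one attempt and no reset: what is moved stays moved. The work goes in short steps, Python scripts to look and compute and a shell command to move; the robot and the scene stay as the last step left them, time stands still between calls to the robot, and variables do not carry over. Pictures are saved under pics/ and viewed, at most 10 in all, crops included, and the job is handed in when it is done.

```bash
mkdir -p pics
python3 - <<'E'
from cell import get_state, cams
import cv2, numpy as np
for n in("top","side"):
    d=cams.read_camera(n); cv2.imwrite(f"pics/{n}0.png",d["color"][:,:,::-1]); np.savez(n+".npz",**{k:np.array(d[k]) for k in("color","camera_matrix","R","t")})
    print(n,d["camera_matrix"],d["R"],d["t"])
print(get_state())
E
```

```text
top [[427.85196297   0.         279.59563688]
 [  0.         427.85196297 214.07165646]
 [  0.           0.           1.        ]] [[ 0.01810324 -0.99982423  0.00487755]
 [-0.99495713 -0.01849603 -0.09858099]
 [ 0.09865387 -0.00306832 -0.99511708]] [  -6.93632512  529.07754097 1394.97116543]
side [[502.80084603   0.         271.05847731]
 [  0.         502.80084603 209.17399341]
 [  0.           0.           1.        ]] [[-0.13284556  0.99113256  0.0028828 ]
 [ 0.42405474  0.05946624 -0.9036821 ]
 [-0.89584018 -0.11882769 -0.42819428]] [  81.02928835 -195.32884778 1856.09511721]
{'time': 0.1, 'qpos': array([-1.43442955e+00,  3.13380499e-01,  1.49831491e+00,  1.64550995e-05,
        1.33098299e+00, -2.23391649e-01]), 'joint_velocities': array([ 6.05532774e-04, -5.75241004e-05, -1.25301389e-03, -3.15372512e-04,
       -2.10714665e-03,  5.40525024e-04]), 'joint_efforts': array([ 2.97032755e-03, -4.02812076e+01, -2.52646852e+01,  6.95546041e-02,
        3.42271244e-02, -6.19244133e-05]), 'eef_pos': array([ 184.79394323, -491.18885006,  238.24261978]), 'ee_rot': array([-3.08983860e+00, -5.61864668e-01, -9.92325218e-05]), 'ft_force': array([-5.78169010e-04,  4.89370246e-01, -6.17721018e-01]), 'torque': array([-0.01268693, -0.00358227,  0.00741475]), 'finger_force': 0.0, 'opening': 1.001778789848657}
```

View pics/top0.png

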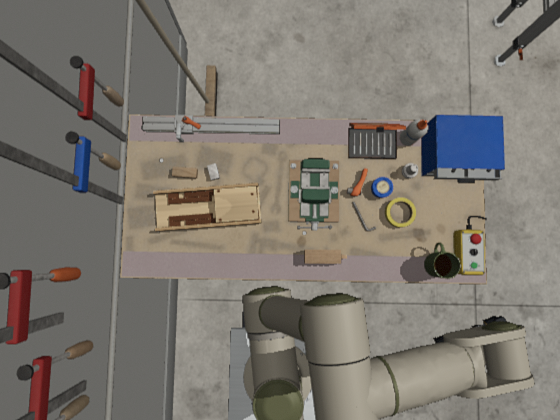

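View pics/side0.png

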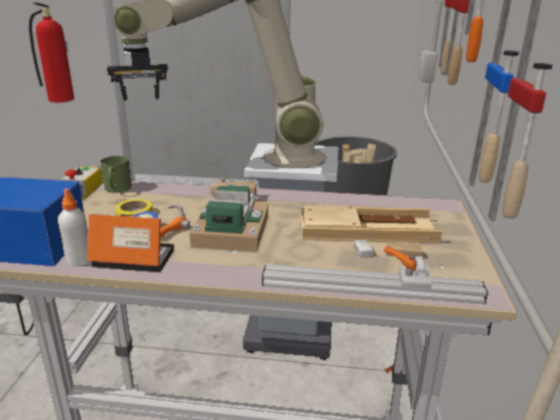

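The top view shows the frame at cols 155–260, rows 187–230, with the board at its right (low-y) end, so it slides left (+y). A green vise stands at cols 290–338. The side view agrees. I'll zoom in next.

Run:
```python
import cv2, numpy as np
a=np.load("top.npz")["color"][:,:,::-1]; b=np.load("side.npz")["color"][:,:,::-1]
A=cv2.resize(a[150:270,140:350],None,fx=3.8,fy=3.8,interpolation=cv2.INTER_CUBIC)
cv2.imwrite("pics/tc.png",A)
B=cv2.resize(b[170:270,190:450],None,fx=3,fy=3,interpolation=cv2.INTER_CUBIC)
cv2.imwrite("pics/sc.png",B)
```

```text
(no output)
```

View pics/tc.png

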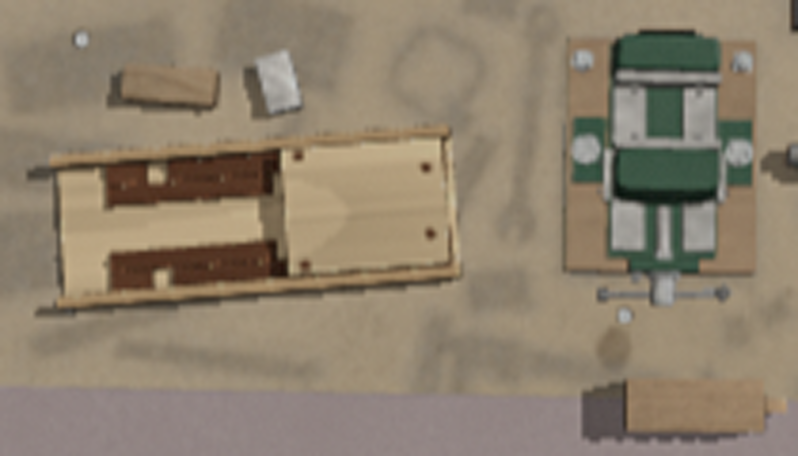

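View pics/sc.png

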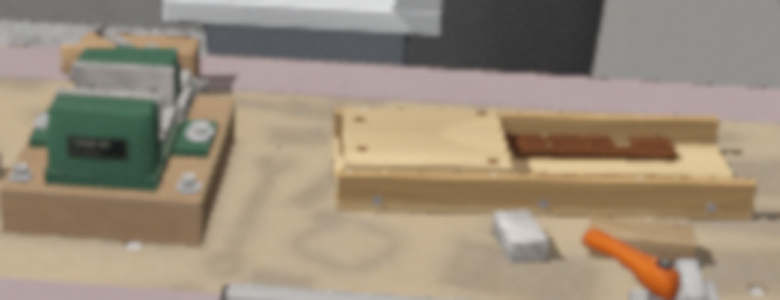

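The crop shows the board's rear edge at about crop (447,138)–(450,264), the cheek ends at (50,160)/(450,128) and (58,305)/(460,272), and the outer notches at (157,172) and (162,277). I'll cast rays through these points and cross-check the board corner in the side view.

```bash
cat > h.py <<'E'
import numpy as np, json, sys
from scipy.spatial.transform import Rotation as Ro
def cast(n,px,z):
    d=np.load(n+".npz");R,t,K=d["R"],d["t"],d["camera_matrix"]
    C=-R.T@t; r=R.T@np.linalg.inv(K)@np.array([px[0],px[1],1.]); return C+r*(z-C[2])/r[2]
T=lambda u,v,z:cast("top",((u+.5)/3.8-.5+140,(v+.5)/3.8-.5+150),z)
S=lambda u,v,z:cast("side",((u+.5)/3-.5+190,(v+.5)/3-.5+170),z)
E
python3 - <<'E'
from h import *; np.set_printoptions(precision=1,suppress=True)
A,B,C,D=T(50,160,36),T(450,128,36),T(58,305,36),T(460,272,36)
print("cheeks",A,B,C,D)
print("lens",np.linalg.norm(A-B),np.linalg.norm(C-D),np.linalg.norm(A-C))
print("ctr",(A+B+C+D)/4)
for a,b in((B,A),(D,C)): print("ang",np.degrees(np.arctan2(*(a-b)[[1,0]]*-1)))
print("board rear top",T(447,138,42),T(450,264,42),"front",T(283,150,42),T(288,276,42))
print("side rear",S(340,110,42),S(345,165,42),"front",S(500,112,42),S(513,170,42))
print("notch",T(157,172,14),T(162,277,14))
print("vise edge",T(565,270,30),T(565,40,30),"vise top",T(600,150,90),T(610,40,90))
E
```

```text
cheeks [594.6 423.9  36. ] [629.4  76.2  36. ] [468.4 411.   36. ] [503.4  64.6  36. ]
lens 349.44200183448754 348.1636550107166 126.92536713827164
ctr [549.  243.9  36. ]
ang 95.7170892401437
ang 95.7707607005817
board rear top [619.6  78.3  42. ] [509.6  73.2  42. ] front [606.3 220.5  42. ] [496.7 212.5  42. ]
side rear [521.4  75.3  42. ] [629.6  87.7  42. ] front [505.6 218.5  42. ] [619.4 227.   42. ]
notch [588.9 335.4  14. ] [495.9 327.2  14. ]
vise edge [507.3 -26.5  30. ] [711.  -23.2  30. ] vise top [603.9 -52.8  90. ] [698.  -59.9  90. ]
```

```bash
python3 -m pendant '[{"x":1,"y":-0.67},{"x":1,"y":-0.67},{"x":1,"y":-0.67},{"x":1,"y":-0.67},{"x":1,"y":-0.67}]' -0.2
python3 -m pendant '[{"x":1,"y":-0.67},{"x":1,"y":-0.67},{"x":1,"y":-0.67},{"x":1,"y":-0.67},{"x":1,"y":-0.67}]'
python3 -m pendant '[{"x":1,"y":-0.67},{"x":1,"y":-0.67},{"x":1,"y":-0.67},{"x":1,"y":-0.67},{"x":1,"y":-0.67}]'
```

```text
validation failed for argument at $[0]...
validation failed for argument at $[0]...
validation failed for argument at $[0]...
```

```bash
python3 -m pendant '[{"rz":-0.12},{"rz":-0.12},{"rz":-0.12},{"rz":-0.12},{"rz":-0.12}]'
python3 -m pendant '[{"rz":-0.12},{"rz":-0.12},{"rz":-0.12},{"rz":-0.12},{"rz":-0.12}]'
python3 -m pendant '[{"rz":-0.11},{}]'
cat >> h.py <<'E'
def need(target,ang):
    from cell import get_state
    s=get_state(); R=Ro.from_rotvec(s["ee_rot"]).as_matrix()
    f=np.radians(ang); G=np.array([[np.cos(f),np.sin(f),0],[np.sin(f),-np.cos(f),0],[0,0,-1]])
    print("t",s["time"],"pos",s["eef_pos"].round(1),"F",s["ft_force"].round(2),"q",s["qpos"].round(2),"open",round(s["opening"],2))
    print("units",(R.T@(np.array(target)-s["eef_pos"])/30).round(3),"turn",Ro.from_matrix(R.T@G).as_rotvec().round(3))
E
python3 -c "
from h import *; need([569.5,50,80],95.75)"
```

```text
t 0.1 pos [ 184.8 -491.2  238.2] F [-0.    0.49 -0.62] q [-1.43  0.31  1.5   0.    1.33 -0.22] open 1.0
units [ 18.352 -12.365   5.293] turn [-1.000e-03 -1.000e-03 -1.311e+00]validation failed for argument at $[0]...
validation failed for argument at $[0]...
validation failed for argument at $[0]...
```

The rows were refused and nothing moved. Each row probably needs all six keys.

```bash
python3 -m pendant '[{"x":1,"y":-0.67,"z":0,"rx":0,"ry":0,"rz":0},{"x":1,"y":-0.67,"z":0,"rx":0,"ry":0,"rz":0},{"x":1,"y":-0.67,"z":0,"rx":0,"ry":0,"rz":0},{"x":1,"y":-0.67,"z":0,"rx":0,"ry":0,"rz":0},{"x":1,"y":-0.67,"z":0,"rx":0,"ry":0,"rz":0}]' -0.2
```

```text
time: 0.52
eef_pos: [290.4, -342.9, 238.5]
ee_rot: [-3.091, -0.561, 0.0]
ft_force: [-0.2, -0.7, 0.3]
opening: 0.647
finger_force: 0.0
```

```bash
python3 -m pendant '[{"x":1,"y":-0.67,"z":0,"rx":0,"ry":0,"rz":0},{"x":1,"y":-0.67,"z":0,"rx":0,"ry":0,"rz":0},{"x":1,"y":-0.67,"z":0,"rx":0,"ry":0,"rz":0},{"x":1,"y":-0.67,"z":0,"rx":0,"ry":0,"rz":0},{"x":1,"y":-0.67,"z":0,"rx":0,"ry":0,"rz":0}]'
python3 -m pendant '[{"x":1,"y":-0.67,"z":0,"rx":0,"ry":0,"rz":0},{"x":1,"y":-0.67,"z":0,"rx":0,"ry":0,"rz":0},{"x":1,"y":-0.67,"z":0,"rx":0,"ry":0,"rz":0},{"x":1,"y":-0.67,"z":0,"rx":0,"ry":0,"rz":0},{"x":1,"y":-0.67,"z":0,"rx":0,"ry":0,"rz":0}]'
python3 -m pendant '[{"x":0,"y":0,"z":0,"rx":0,"ry":0,"rz":-0.12},{"x":0,"y":0,"z":0,"rx":0,"ry":0,"rz":-0.12},{"x":0,"y":0,"z":0,"rx":0,"ry":0,"rz":-0.12},{"x":0,"y":0,"z":0,"rx":0,"ry":0,"rz":-0.12},{"x":0,"y":0,"z":0,"rx":0,"ry":0,"rz":-0.12}]'
python3 -m pendant '[{"x":0,"y":0,"z":0,"rx":0,"ry":0,"rz":-0.12},{"x":0,"y":0,"z":0,"rx":0,"ry":0,"rz":-0.12},{"x":0,"y":0,"z":0,"rx":0,"ry":0,"rz":-0.12},{"x":0,"y":0,"z":0,"rx":0,"ry":0,"rz":-0.12},{"x":0,"y":0,"z":0,"rx":0,"ry":0,"rz":-0.12}]'
python3 -m pendant '[{"x":0,"y":0,"z":0,"rx":0,"ry":0,"rz":-0.11},{"x":0,"y":0,"z":0,"rx":0,"ry":0,"rz":0},{"x":0,"y":0,"z":0,"rx":0,"ry":0,"rz":0}]'
python3 -c "
from h import *; need([569.5,50,80],95.75)"
```

```text
time: 0.93
eef_pos: [395.5, -195.9, 238.7]
ee_rot: [-3.091, -0.562, 0.0]
ft_force: [0.2, -1.4, 0.3]
opening: 0.4
finger_force: 0.0
time: 1.35
eef_pos: [500.5, -48.9, 238.5]
ee_rot: [-3.091, -0.562, 0.001]
ft_force: [-0.0, -1.2, 0.8]
opening: 0.4
finger_force: 0.0
time: 1.77
eef_pos: [499.8, -50.6, 238.4]
ee_rot: [-2.782, -1.459, 0.001]
ft_force: [0.1, 0.7, 1.3]
opening: 0.397
finger_force: 0.0
time: 2.18
eef_pos: [499.7, -50.7, 238.4]
ee_rot: [-2.227, -2.215, 0.0]
ft_force: [0.2, 0.2, -0.3]
opening: 0.403
finger_force: 0.0
time: 2.43
eef_pos: [499.8, -50.7, 238.5]
ee_rot: [-2.112, -2.325, 0.0]
ft_force: [-0.1, -0.3, 0.1]
opening: 0.401
finger_force: 0.0
t 2.4333 pos [499.8 -50.7 238.5] F [-0.07 -0.33  0.07] q [-0.33  0.26  1.56 -0.    1.31 -0.43] open 0.4
units [3.119 2.638 5.283] turn [-0.    -0.    -0.005]
```

```bash
python3 -m pendant '[{"x":0.78,"y":0.66,"z":0,"rx":0,"ry":0,"rz":-0.005},{"x":0.78,"y":0.66,"z":0,"rx":0,"ry":0,"rz":0},{"x":0.78,"y":0.66,"z":0,"rx":0,"ry":0,"rz":0},{"x":0.78,"y":0.66,"z":0,"rx":0,"ry":0,"rz":0},{"x":0,"y":0,"z":0.6,"rx":0,"ry":0,"rz":0}]'
python3 -m pendant '[{"x":0,"y":0,"z":1,"rx":0,"ry":0,"rz":0},{"x":0,"y":0,"z":1,"rx":0,"ry":0,"rz":0},{"x":0,"y":0,"z":1,"rx":0,"ry":0,"rz":0},{"x":0,"y":0,"z":1,"rx":0,"ry":0,"rz":0},{"x":0,"y":0,"z":0.6,"rx":0,"ry":0,"rz":0}]'
python3 - <<'E'
from h import *
from cell import cams
import cv2
need([569.5,50,27],95.75)
for n,(u,v) in(("top",(140,150)),("side",(190,150))):
    c=cams.read_camera(n)["color"][:,:,::-1]
    cv2.imwrite(f"pics/{n}1.png",cv2.resize(c[v:v+130,u:u+230],None,fx=3.4,fy=3.4,interpolation=cv2.INTER_CUBIC))
E
```

```text
time: 2.85
eef_pos: [571.8, 54.0, 222.8]
ee_rot: [2.101, 2.33, 0.007]
ft_force: [-0.1, 0.5, 0.4]
opening: 0.398
finger_force: 0.0
time: 3.27
eef_pos: [567.7, 50.6, 79.5]
ee_rot: [-2.105, -2.328, 0.004]
ft_force: [-0.4, -0.3, -0.8]
opening: 0.401
finger_force: 0.0
t 3.2667 pos [567.7  50.6  79.5] F [-0.44 -0.29 -0.82] q [-0.12  0.58  1.54  0.    1.02 -0.22] open 0.4
units [-0.029  0.064  1.751] turn [-0.004 -0.001 -0.   ]
```

View pics/side1.png

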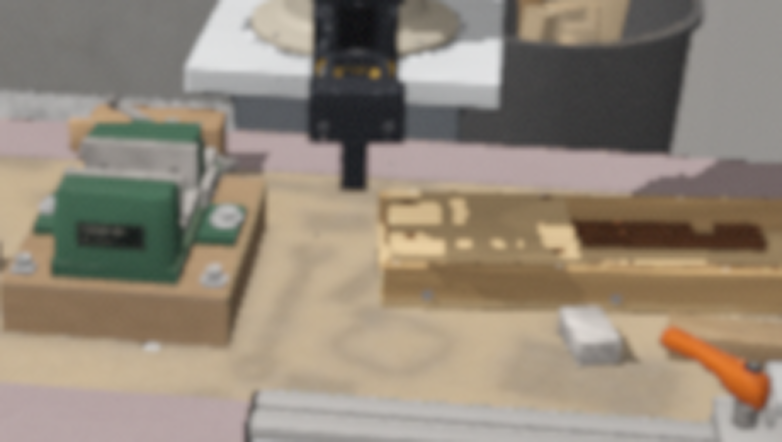

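View pics/top1.png

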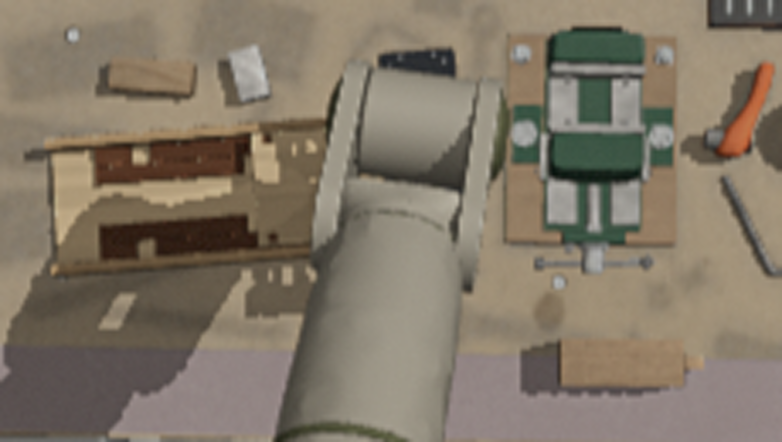

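The side view shows the shut fingers at (352,185), clear of the vise and behind the board end at (380,200). The top view shows only the arm covering that spot. I'll lower the hand and start the slow approach.

```bash
python3 -m pendant '[{"x":0,"y":0.06,"z":0.6,"rx":0,"ry":0,"rz":0},{"x":0,"y":0,"z":0.6,"rx":0,"ry":0,"rz":0},{"x":0,"y":0,"z":0.55,"rx":0,"ry":0,"rz":0},{"x":0,"y":0,"z":0,"rx":0,"ry":0,"rz":0}]'
python3 -m pendant '[{"x":0.14,"y":0,"z":0,"rx":0,"ry":0,"rz":0},{"x":0.14,"y":0,"z":0,"rx":0,"ry":0,"rz":0},{"x":0.14,"y":0,"z":0,"rx":0,"ry":0,"rz":0},{"x":0.14,"y":0,"z":0,"rx":0,"ry":0,"rz":0},{"x":0.14,"y":0,"z":0,"rx":0,"ry":0,"rz":0}]'
python3 -c "
from h import *; need([569.5-10,50+99.5,27],95.75)"
```

```text
time: 3.7
eef_pos: [570.1, 50.7, 28.9]
ee_rot: [-2.104, -2.33, 0.003]
ft_force: [-0.4, 0.0, -0.2]
opening: 0.402
finger_force: 0.0
time: 4.12
eef_pos: [569.2, 71.9, 31.2]
ee_rot: [2.102, 2.333, 0.001]
ft_force: [0.4, -2.6, 1.8]
opening: 0.401
finger_force: 1.5
t 4.1167 pos [569.2  71.9  31.2] F [ 0.42 -2.62  1.76] q [-0.08  0.65  1.56 -0.    0.92 -0.18] open 0.4
units [ 2.606 -0.052  0.137] turn [0.002 0.001 0.004]
```

```bash
python3 -m pendant '[{"x":0.1,"y":0,"z":0.05,"rx":0,"ry":0,"rz":0},{"x":0.1,"y":0,"z":0.05,"rx":0,"ry":0,"rz":0}]'
python3 -m pendant '[{"x":0.14,"y":0,"z":0,"rx":0,"ry":0,"rz":0},{"x":0.14,"y":0,"z":0,"rx":0,"ry":0,"rz":0}]'
python3 -c "
from h import *; need([569.5-10,50+99.5,27],95.75)"
```

```text
time: 4.28
eef_pos: [568.4, 77.6, 27.7]
ee_rot: [2.102, 2.333, 0.001]
ft_force: [0.3, -3.3, 1.8]
opening: 0.404
finger_force: 1.3
time: 4.45
eef_pos: [567.1, 86.1, 27.1]
ee_rot: [-2.103, -2.334, 0.0]
ft_force: [0.5, -2.5, 1.6]
opening: 0.402
finger_force: 1.1
t 4.45 pos [567.1  86.1  27.1] F [ 0.46 -2.55  1.56] q [-0.05  0.66  1.56 -0.    0.92 -0.16] open 0.4
units [ 2.129 -0.033  0.003] turn [-0.     0.     0.003]
```

It's sliding at about 2.5 N, so I'll keep pushing at 50 mm/s.

```bash
python3 -m pendant '[{"x":0.14,"y":0,"z":0,"rx":0,"ry":0,"rz":0},{"x":0.14,"y":0,"z":0,"rx":0,"ry":0,"rz":0},{"x":0.14,"y":0,"z":0,"rx":0,"ry":0,"rz":0},{"x":0.14,"y":0,"z":0,"rx":0,"ry":0,"rz":0},{"x":0.14,"y":0,"z":0,"rx":0,"ry":0,"rz":0}]'
python3 -m pendant '[{"x":0.14,"y":0,"z":0,"rx":0,"ry":0,"rz":0},{"x":0.14,"y":0,"z":0,"rx":0,"ry":0,"rz":0},{"x":0.14,"y":0,"z":0,"rx":0,"ry":0,"rz":0},{"x":0.14,"y":0,"z":0,"rx":0,"ry":0,"rz":0},{"x":0.14,"y":0,"z":0,"rx":0,"ry":0,"rz":0}]'
python3 -c "
from h import *; need([569.5-15,50+149,27],95.75)"
```

```text
time: 4.87
eef_pos: [564.9, 107.2, 27.2]
ee_rot: [-2.103, -2.334, 0.0]
ft_force: [-0.3, -1.9, 1.1]
opening: 0.402
finger_force: 1.0
time: 5.28
eef_pos: [562.7, 128.1, 27.2]
ee_rot: [-2.103, -2.334, 0.0]
ft_force: [0.3, -2.0, 0.5]
opening: 0.399
finger_force: 0.8
t 5.2833 pos [562.7 128.1  27.2] F [ 0.3  -1.96  0.46] q [ 0.02  0.67  1.55  0.    0.92 -0.08] open 0.4
units [ 2.379 -0.026  0.006] turn [-0.    -0.     0.004]
```

```bash
python3 -m pendant '[{"x":0.14,"y":0,"z":0,"rx":0,"ry":0,"rz":0},{"x":0.14,"y":0,"z":0,"rx":0,"ry":0,"rz":0},{"x":0.14,"y":0,"z":0,"rx":0,"ry":0,"rz":0},{"x":0.14,"y":0,"z":0,"rx":0,"ry":0,"rz":0},{"x":0.14,"y":0,"z":0,"rx":0,"ry":0,"rz":0}]'
python3 -m pendant '[{"x":0.14,"y":0,"z":0,"rx":0,"ry":0,"rz":0},{"x":0.14,"y":0,"z":0,"rx":0,"ry":0,"rz":0},{"x":0.14,"y":0,"z":0,"rx":0,"ry":0,"rz":0},{"x":0.14,"y":0,"z":0,"rx":0,"ry":0,"rz":0},{"x":0.14,"y":0,"z":0,"rx":0,"ry":0,"rz":0}]'
```

```text
time: 5.7
eef_pos: [560.5, 149.0, 27.2]
ee_rot: [-2.103, -2.334, 0.0]
ft_force: [0.2, -1.7, -1.0]
opening: 0.4
finger_force: 0.7
time: 6.12
eef_pos: [558.3, 169.9, 27.2]
ee_rot: [-2.103, -2.334, 0.0]
ft_force: [1.2, -0.7, -1.3]
opening: 0.401
finger_force: 0.5
```

```bash
python3 -m pendant '[{"x":0.14,"y":0,"z":0,"rx":0,"ry":0,"rz":0},{"x":0.14,"y":0,"z":0,"rx":0,"ry":0,"rz":0},{"x":0.14,"y":0,"z":0,"rx":0,"ry":0,"rz":0}]'
```

```text
time: 6.37
eef_pos: [557.1, 182.4, 27.2]
ee_rot: [-2.103, -2.334, 0.0]
ft_force: [1.4, -0.7, 0.2]
opening: 0.397
finger_force: 0.6
```

```bash
python3 -m pendant '[{"x":0.14,"y":0,"z":0,"rx":0,"ry":0,"rz":0},{"x":0.14,"y":0,"z":0,"rx":0,"ry":0,"rz":0}]'
```

```text
time: 6.53
eef_pos: [556.2, 190.7, 27.2]
ee_rot: [-2.103, -2.334, 0.0]
ft_force: [-0.2, -1.6, -1.3]
opening: 0.396
finger_force: 0.6
```

```bash
python3 -m pendant '[{"x":0.14,"y":0,"z":0,"rx":0,"ry":0,"rz":0},{"x":0.14,"y":0,"z":0,"rx":0,"ry":0,"rz":0}]'
```

```text
time: 6.7
eef_pos: [555.4, 199.1, 27.3]
ee_rot: [2.103, 2.334, 0.0]
ft_force: [-0.2, -1.2, -0.9]
opening: 0.397
finger_force: 0.7
```

```bash
python3 -m pendant '[{"x":0.14,"y":0,"z":0,"rx":0,"ry":0,"rz":0}]'
```

```text
time: 6.78
eef_pos: [555.1, 200.5, 27.3]
ee_rot: [2.099, 2.333, -0.007]
ft_force: [-0.2, -38.9, 3.7]
opening: 0.402
finger_force: 19.2
```

There's a sudden stop at y 200 with a force spike, which is what dropping in should feel like. I'll back off, raise the hand and look.

```bash
python3 -m pendant '[{"x":-0.3,"y":0,"z":0,"rx":0,"ry":0,"rz":0},{"x":-0.5,"y":0,"z":0,"rx":0,"ry":0,"rz":0},{"x":-0.3,"y":0,"z":-0.5,"rx":0,"ry":0,"rz":0},{"x":0,"y":0,"z":-1,"rx":0,"ry":0,"rz":0},{"x":0,"y":0,"z":-1,"rx":0,"ry":0,"rz":0}]'
python3 -m pendant '[{"x":0,"y":0,"z":-1,"rx":0,"ry":0,"rz":0},{"x":0,"y":0,"z":-1,"rx":0,"ry":0,"rz":0},{"x":0,"y":0,"z":-1,"rx":0,"ry":0,"rz":0},{"x":-1,"y":0,"z":-1,"rx":0,"ry":0,"rz":0},{"x":-1,"y":0,"z":0,"rx":0,"ry":0,"rz":0}]'
python3 -m pendant '[{"x":-1,"y":0,"z":0,"rx":0,"ry":0,"rz":0},{"x":-1,"y":0,"z":0,"rx":0,"ry":0,"rz":0},{"x":-1,"y":0,"z":0,"rx":0,"ry":0,"rz":0},{"x":-1,"y":0,"z":0,"rx":0,"ry":0,"rz":0},{"x":-1,"y":0,"z":0,"rx":0,"ry":0,"rz":0}]'
python3 -m pendant '[{"x":-1,"y":0,"z":0,"rx":0,"ry":0,"rz":0},{"x":-1,"y":0,"z":0,"rx":0,"ry":0,"rz":0},{"x":-1,"y":0,"z":0,"rx":0,"ry":0,"rz":0},{"x":-1,"y":0,"z":0,"rx":0,"ry":0,"rz":0},{"x":0,"y":0,"z":0,"rx":0,"ry":0,"rz":0}]'
python3 - <<'E'
from cell import cams
import cv2, numpy as np
cs=[]
for n,(u,v) in(("top",(140,165)),("side",(270,180))):
    c=cams.read_camera(n)["color"][:,:,::-1]
    cs.append(cv2.resize(c[v:v+75,u:u+190],None,fx=4,fy=4,interpolation=cv2.INTER_CUBIC))
cv2.imwrite("pics/end.png",np.vstack(cs))
E
```

```text
time: 7.2
eef_pos: [557.9, 169.7, 102.6]
ee_rot: [-2.103, -2.332, 0.002]
ft_force: [1.3, 0.3, 0.9]
opening: 0.398
finger_force: 0.0
time: 7.62
eef_pos: [566.2, 111.6, 227.9]
ee_rot: [2.095, 2.332, 0.011]
ft_force: [1.4, -0.6, 0.9]
opening: 0.398
finger_force: 0.0
time: 8.03
eef_pos: [580.1, -39.4, 221.9]
ee_rot: [2.103, 2.334, 0.001]
ft_force: [0.7, -0.6, 0.8]
opening: 0.4
finger_force: 0.0
time: 8.45
eef_pos: [592.6, -162.1, 221.3]
ee_rot: [2.108, 2.329, -0.001]
ft_force: [-1.2, -0.4, -0.1]
opening: 0.401
finger_force: 0.0
```

View pics/end.png

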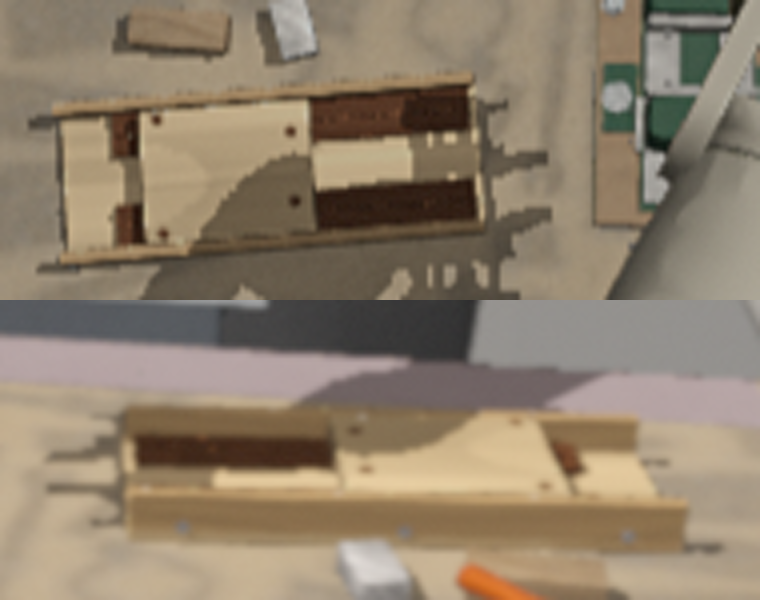

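In the picture the board lies with its rear edge at (312,100)–(318,230). In the side view its top runs level into the near cheek, around (345–570, 490), with no step or tilt. No notches show on the bare runners, and the offcut and steel block haven't moved. I'm handing in.

```bash
python3 -c "
from cell import order; print(order.sign_off())"
```

```text
the job is handed in; nothing more can be done
None
```

I pushed the board about 130 mm along the runners until it stopped dead (a 39 N spike), and it looks flush with the cheeks in both views; the hand is clear, nothing else was touched, and the job is handed in at about 8.5 s (no verdict was returned).

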